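Clamp the pressure cooker shut

ROBOT

A 7-joint arm with a two-finger parallel gripper is mounted at the origin on the work surface. World frame = base frame: x ahead of the robot, y to its left, z up, the work surface at z = 0. Lengths are in m, angles in rad, forces in N, time in s.
With the tool pointing down it reaches from about 0.4 to 0.85 m from the base axis. Payload 4.5 kg.
Tool frame: the origin (TCP) lies midway between the tips of the shut fingers; the grasp point (between the pads) lies 19 mm behind it; z points along the fingers, y is the line along which they close (so a half turn about z gives the same grasp; the last joint's range is limited). The gripper opens to 88 mm and grips with 3 to 60 N. Pads are 18 mm wide; open, the fingers measure 123 mm over their backs; the gripper's body (75 mm by 187 mm) begins 45 mm behind the grasp point.
Start: joints at [-1.209, 0.689, -0.195, 1.565, 0.157, 0.902, -0.215], TCP at [0.201, 0.592, 0.239] pointing down, gripper open.
Joint ranges: [-3.01, 3.01], [-0.46, 2.08], [-1.47, 1.51], [0.13, 2.56], [-1, 4.14], [0.04, 2.09], [-2.66, 2.66]. Speed limits (rad/s): [2.57, 2.57, 3.14, 3.14, 3.14, 3.14, 3.14].

INTERFACE

Orientations are given as a unit quaternion [x, y, z, w].
In Python, from plant import r gives the robot as it stands.
- The arm moves only by the tool carry_out, never from a script. Its argument "plan" is a list of rows, each an object with "rot": the turn, a rotation vector about the tool's x, y, z in rad, a list of three; "xyz": the shift along the tool's x, y, z in m, a list of three; "grip": the closure in counts, from 0 (fully open) to 255 (shut). In form: [{"rot": [wx, wy, wz], "xyz": [dx, dy, dz], "grip": grip}, ...]. A call has 1 to 8 rows; each row is the pose to reach, as a shift and turn from the pose commanded when the call began, along the tool's axes at that moment; what a row does not reach only later rows make up. A row lasts 1/12 s, in which the tool goes at most 41.7 mm and 7.16 degrees, less where a joint would pass 70% of its speed; a pose out of reach is approached as far as the arm can. A call with a gripper value outside its range is refused whole. The fingers move at their own pace and stop on an object; "squeeze" is the grip in N (left out, the last holds). Time passes only in rows, so rows that repeat a pose let the fingers close. It gives the time, the measured TCP pose, the force, the opening and the grip force at its end, in the units of the state.
- r.get_state(): the state, without advancing time (a new reading comes with each control period).
- r.snapshot(name): name is "scene" or "top" or "wrist"; returns the picture (384x512x3 uint8, red, green, blue); there is no depth.
- r.camera_params(name): a dict with "fx", "fy", "cx", "cy" (pixels), "position" and "attitude" of the camera in the world; the wrist camera has in their place "hand_eye" (4x4, takes a point from camera to tool coordinates, whose origin is the TCP and whose axes are the flange's). Camera axes: x right, y down, z forward; pixel columns grow to the right and rows downward; lengths in m; the calibration is good to about 2 mm. A picture is of the moment at which its call begins: read the wrist's pose just before it. camera_params takes no time and is no camera call.
- r.finish_job(): hands the job in; it is judged then, once.
The state is a dict: "clock": time; "q": joint angles; "qd": joint speeds; "joint_torque": joint torques, N m; "tool_pos": TCP position; "eef_rot": TCP orientation; "contact_force": force on the tool from outside, world axes, zero at the start; "moment": the same for the moment, N m; "opening": opening from 0.0 (shut) to 1.0 (fully open); "finger_force": force on a finger pad.
Only numpy, scipy, OpenCV 4.12 (cv2) and the standard library are available. Lean on these libraries where they do the work, as an engineer would, in place of code of your own. Each camera call takes 0.05 s, during which the arm holds its last target. There are 200 camera calls.

TASK

The pressure cooker is filled and its lid is on. Swing the steel clamp bar on the lid clockwise (seen from above) until both its ends are right under the lugs on the pot's rim, and only then screw the black knob on it down clockwise, turn by turn, until it is fully tight. Leave the other things on the worktop where they are, then let go.

Things in the scene. Friction and masses are not known exactly. Their poses are not given: they have to be found in the camera images.
- cooker: Pressure cooker: round steel pot with its lid already lying on it, 234 mm across the lid, full and heavy: it stands fast. Origin: centre of the pot's underside on the worktop, z up along the pot's axis. Black loop handles stick out along its +y and -y to 175 mm from the axis, a steel lug above each. Domed lid: 163 mm above the worktop at its edge, 170 at 75 mm from the axis, 181 at the centre.
- lug (a point): Underside, middle, of the pot's +y lug: 132 mm from the axis, 172 mm above the worktop. Each lug is a steel bracket on the rim, 42 mm wide, 118 to 145 mm from the axis, top at 179 mm, open on the side the bar comes from and with a stop on the other. The second lug is its mirror through the axis, on the pot's -y.
- weight_valve (a point): Top of the black weight valve on the lid, an obstacle 28 mm across: 68 mm from the axis, 37 degrees round from the pot's +x towards +y, top 199 mm above the worktop. A smaller brass valve (16 mm across, top at 185 mm) stands opposite, 66 mm from the axis. The bar's swing clears both.
- clamp_bar (a joint): Angle (rad) of the flat steel bar that lies across the lid and swings level about the pot's axis. 0: home, along the pot's y, both ends under their lugs, against the stops. Positive: swung away counter-clockwise seen from above; starts 0.55 to 1.05, at most 1.25. Direction of its first arm (a) in the world: the pot's yaw + 1.571 + this angle. Stiff (0.25 N m), stays where left.
- bar_grip_a (a point): On the bar's top face, mid-width, 85 mm from the axis, on the arm that goes home to the pot's +y lug; 209 mm above the worktop. The bar can be pinched across its width or pushed here. Its straight part is 28 mm wide, 12 mm thick (197 to 209 mm above the worktop), to 95 mm either side of the axis; beyond, each end bends down to a tongue that goes under its lug.
- bar_grip_b (a point): The same point on the other arm, which goes home to the pot's -y lug.
- knob (a joint): Turn (rad) of the clamping screw's knob relative to the bar. Grows as the knob is turned clockwise seen from above; the knob goes down 5 mm a turn. 0: fully slack. 11.0 (one and three quarter turns): tight, the screw's foot on the lid and the knob stopped dead. Starts 0 to 2.0. Turns against about 0.1 N m, stays where left, does not spring back.
- knob_top (a point): Centre of the knob's top face, on the pot's axis, z up. The knob is round, upright, fluted, black, 55 mm across and 32 mm high, above the middle of the bar. Its top stands 257 mm above the worktop when fully slack and 248 mm when tight; its underside is then 16 mm and 7 mm above the bar's top face. It can be gripped at any angle.
- saucepan: A steel saucepan with its lid on, 185 mm across, 132 mm high, one straight black handle; not part of the job. Origin: centre of the underside.
- oil_bottle: A green glass oil bottle, 68 mm across, 220 mm high; not part of the job. Origin: centre of the underside.
- pasta_jar: A glass storage jar with a steel lid, 96 mm across, 150 mm high; not part of the job. Origin: centre of the underside.
- food_can: A food can, 74 mm across, 110 mm high; not part of the job. Origin: centre of the underside.
- mug: A white mug, 82 mm across, 95 mm high; not part of the job. Origin: centre of the underside.
- spatula: A flat wooden spatula lying down, 270 mm long, 10 mm thick; not part of the job. Origin: near its middle, on its underside.
- pepper_mill: A dark wooden pepper mill, 58 mm across, 166 mm high; not part of the job. Origin: centre of the underside.

How it is judged:
By the outcome, as a careful person would: the job done as asked, in the order asked, and still so for the second after the job is handed in, with the robot touching nothing.
It also fails if it takes over 72 s, if anything falls off the work surface, if the arm or the gripper's body presses on something with over 40 N, if the wrist force passes 120 N, or if a joint passes its speed limit or range.

## Working session

There is one attempt and no reset: what is moved stays moved. The work goes in short steps, Python scripts to look and compute and a tool call to move; the robot and the scene stay as the last step left them, time stands still between calls to the robot, and variables do not carry over. Pictures are saved under pics/ and viewed, at most 10 in all, crops included, and the job is handed in when it is done.

Besides the shell and the picture viewer there is one more tool, called by a JSON object that holds its "name" and its "arguments". carry_out: Moves the arm, as the interface text tells. Its arguments: {"type":"object","properties":{"plan":{"type":"array"},"squeeze":{"type":"number"}},"required":["plan"]}

```bash
mkdir -p pics
python3 - <<'E'
from plant import r
import cv2
s=r.get_state();print({k:s[k] for k in('clock','tool_pos','eef_rot','opening','contact_force')})
for n in('top','scene'):
    cv2.imwrite(f'pics/{n}0.png',r.snapshot(n)[:,:,::-1]);print(n,r.camera_params(n))
print(r.camera_params('wrist'))
E
```

```text
{'clock': 0.0, 'tool_pos': array([0.20106955, 0.59111538, 0.23789406]), 'eef_rot': array([ 1.63105414e-01,  9.86608217e-01, -9.18990662e-04, -7.91924927e-05]), 'opening': 0.9992873006002073, 'contact_force': array([-0.1868659 ,  0.36877308, -0.30370506])}
top {'fx': 379.82978987603747, 'fy': 379.82978987603747, 'cx': 253.20563007802429, 'cy': 192.86362377563947, 'position': array([0.50334519, 0.01592454, 1.56711149]), 'attitude': array([ 0.71326552, -0.70053671,  0.01941065, -0.01112856])}
scene {'fx': 435.16250345743214, 'fy': 435.16250345743214, 'cx': 264.31667424809285, 'cy': 190.19970038266817, 'position': array([ 1.54530961, -0.59588194,  1.20806411]), 'attitude': array([ 0.79494617,  0.45663863, -0.18842165, -0.35219175])}
{'fx': 278.3308265456162, 'fy': 278.3308265456162, 'cx': 253.96023938510345, 'cy': 191.03664743843694, 'hand_eye': array([[ 1.42032659e-04, -9.64311334e-01, -2.64770904e-01,
         6.94666918e-02],
       [ 9.99999937e-01,  5.04691619e-05,  3.52624338e-04,
        -8.40615139e-04],
       [-3.26676880e-04, -2.64770937e-01,  9.64311280e-01,
        -1.45318644e-01],
       [ 0.00000000e+00,  0.00000000e+00,  0.00000000e+00,
         1.00000000e+00]])}
```

View pics/top0.png

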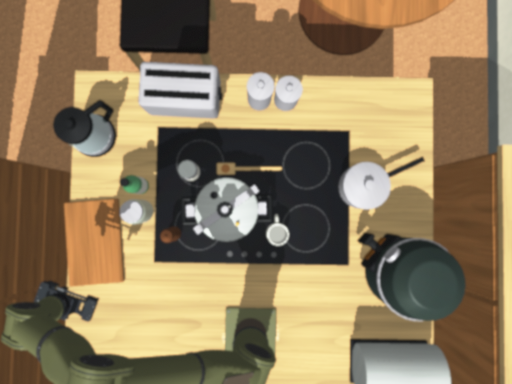

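View pics/scene0.png

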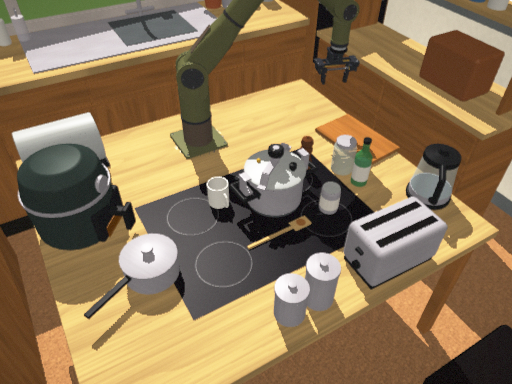

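The top view shows the cooker at about (227,210). Its handles are at about (193,210) and (262,208), with the mug at (277,234) and the mill at (170,235). I'll crop that area and compute the axis.

```bash
cat > h.py <<'E'
import numpy as np, cv2
from scipy.spatial.transform import Rotation as R
from plant import r
def cam(n,s=None):
    p=r.camera_params(n); K=(p['fx'],p['fy'],p['cx'],p['cy'])
    if n=='wrist':
        s=s or r.get_state(); T=np.eye(4);T[:3,:3]=R.from_quat(s['eef_rot']).as_matrix();T[:3,3]=s['tool_pos'];T=T@p['hand_eye']
        return K,T[:3,:3],T[:3,3]
    return K,R.from_quat(p['attitude']).as_matrix(),p['position']
def ray(c,u,v,z):
    K,Rm,t=c; d=Rm@np.array([(u-K[2])/K[0],(v-K[3])/K[1],1]); return t+d*(z-t[2])/d[2]
def proj(c,P):
    K,Rm,t=c; q=Rm.T@(np.asarray(P)-t); return np.array([K[2]+K[0]*q[0]/q[2],K[3]+K[1]*q[1]/q[2]])
E
python3 - <<'E'
from h import *
c=cam('top')
for u,v in[(227,210),(193,210),(262,208)]: print(ray(c,u,v,.17).round(3))
im=cv2.imread('pics/top0.png');b=cv2.imread('pics/scene0.png')
a=cv2.resize(im[165:255,155:300],None,fx=5,fy=5,interpolation=cv2.INTER_CUBIC)
cv2.imwrite('pics/c0.png',a)
E
```

```text
[0.499 0.095 0.17 ]
[0.497 0.22  0.17 ]
[ 0.509 -0.033  0.17 ]
```

View pics/c0.png

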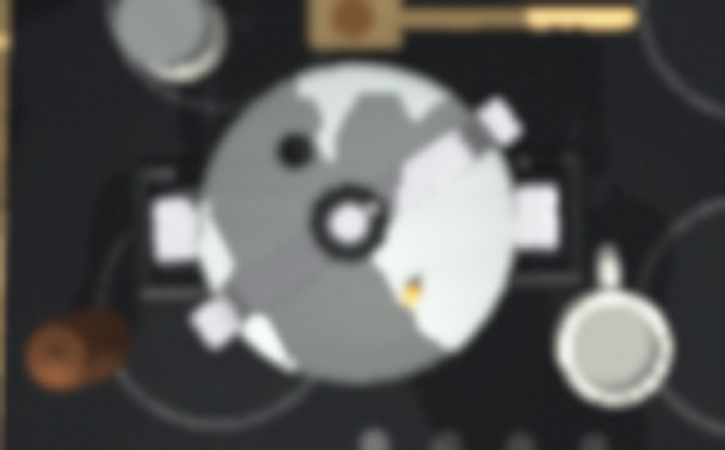

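The enlarged crop shows:
- The lugs are at crop (175,230) and (537,217).
- The bar's tongues are at (213,322) and (500,122).
- The weight valve is at (295,150) and the knob at (350,222).

So pot +y points left (world +y), and arm a is the lower-left one.

Run:
```python
from h import *
c=cam('top'); P=lambda u,v,z: ray(c,155+(u+.5)/5-.5,165+(v+.5)/5-.5,z)
l1,l2=P(175,230,.179),P(537,217,.179); k=P(350,222,.252)
ta,tb=P(213,322,.178),P(500,122,.178); v=P(295,150,.199)
m=(l1+l2)/2; print('lugs',l1,l2,m,np.linalg.norm(l1-l2)/2,'yaw',np.degrees(np.arctan2(*(l1-l2)[[1,0]]))-90)
print('knob',k,'valve',v,np.linalg.norm((v-m)[:2]),np.degrees(np.arctan2(*(v-m)[[1,0]]))-37)
a=np.arctan2(*(ta-tb)[[1,0]]);print('tong',(ta+tb)/2,np.linalg.norm(ta-tb)/2,'bar dir',np.degrees(a))
```

```text
lugs [0.49457966 0.23077239 0.179     ] [ 0.50873681 -0.03290997  0.179     ] [0.50165824 0.09893121 0.179     ] 0.13203107083852506 yaw 3.073269460533382
knob [0.50270043 0.09889335 0.252     ] valve [0.55375792 0.14288754 0.199     ] 0.0681655015035824 3.1542144095217424
tong [0.50298595 0.09849263 0.178     ] 0.12742709314613238 bar dir 125.94345858714397
```

```bash
cat >> h.py <<'E'
def goal(p,yang,s=None):
    """tool-frame shift and turn to a tool-down pose at p with tool y at yang (deg, world)"""
    s=s or r.get_state(); R0=R.from_quat(s['eef_rot']); a=np.radians(yang)
    y=np.array([np.cos(a),np.sin(a),0]); z=np.array([0,0,-1.]); x=np.cross(y,z)
    G=R.from_matrix(np.c_[x,y,z]); print('xyz',R0.inv().apply(np.asarray(p)-s['tool_pos']).round(4),'rot',(R0.inv()*G).as_rotvec().round(4))
    print('q',s['q'].round(2),'yang',np.degrees(np.arctan2(*R0.as_matrix()[[1,0],1])).round(2),'pos',s['tool_pos'].round(4),'t',s['clock'])
AX=np.array([.5022,.0988])
E
python3 - <<'E'
from h import *
a=np.radians(125.9);g=AX+.085*np.array([np.cos(a),np.sin(a)]);print(g)
goal([*g,.29],35.9)
E
```

```text
[0.45235835 0.16765354]
xyz [-0.3742 -0.3202 -0.0514] rot [-1.600e-03  6.000e-04  6.165e-01]
q [-1.21  0.69 -0.19  1.57  0.16  0.9  -0.22] yang 71.23 pos [0.2011 0.5912 0.238 ] t 0.1
```

{"name": "carry_out", "arguments": {"plan": [{"rot": [0,0,0],"xyz": [0,0,-0.04],"grip": 0},{"rot": [0,0,0.3],"xyz": [-0.374,-0.32,-0.051],"grip": 0},{"rot": [0,0,0.617],"xyz": [-0.374,-0.32,-0.051],"grip": 0},{"rot": [0,0,0.617],"xyz": [-0.374,-0.32,-0.051],"grip": 0},{"rot": [0,0,0.617],"xyz": [-0.374,-0.32,-0.051],"grip": 0},{"rot": [0,0,0.617],"xyz": [-0.374,-0.32,-0.051],"grip": 0},{"rot": [0,0,0.617],"xyz": [-0.374,-0.32,-0.051],"grip": 0},{"rot": [0,0,0.617],"xyz": [-0.374,-0.32,-0.051],"grip": 0}]}}

```text
clock: 0.77
tool_pos: [0.3503, 0.3389, 0.2852]
eef_rot: [0.455, 0.891, -0.0, 0.0]
contact_force: [0.3, -0.5, 0.2]
opening: 1.003
finger_force: 0.0
```

Run:
```python
from h import *
goal([.4524,.1677,.29],35.9)
```

```text
xyz [-0.1986 -0.0177 -0.0048] rot [-0.0004  0.0004 -0.0004]
q [-0.83  0.44 -0.05  1.91  0.03  0.79 -0.27] yang 35.87 pos [0.3503 0.3389 0.2852] t 0.7667
```

{"name": "carry_out", "arguments": {"plan": [{"rot": [0,0,0],"xyz": [-0.199,-0.018,-0.005],"grip": 0},{"rot": [0,0,0],"xyz": [-0.199,-0.018,-0.005],"grip": 0},{"rot": [0,0,0],"xyz": [-0.199,-0.018,-0.005],"grip": 0},{"rot": [0,0,0],"xyz": [-0.199,-0.018,-0.005],"grip": 0},{"rot": [0,0,0],"xyz": [-0.199,-0.018,-0.005],"grip": 0},{"rot": [0,0,0],"xyz": [-0.199,-0.018,-0.005],"grip": 0},{"rot": [0,0,0],"xyz": [-0.199,-0.018,-0.005],"grip": 0}]}}

```text
clock: 1.35
tool_pos: [0.4527, 0.1669, 0.29]
eef_rot: [0.457, 0.889, -0.0, 0.0]
contact_force: [-0.2, 0.5, 0.2]
opening: 0.999
finger_force: 0.0
```

Run:
```python
from h import *
s=r.get_state();goal([.4524,.1677,.187],35.9,s)
c=cam('wrist',s);im=r.snapshot('wrist')[:,:,::-1].copy();cv2.imwrite('pics/w1.png',im)
for p in([.4524,.1677,.209],[*AX,.255]):print(proj(c,p).round(1))
```

```text
xyz [0.0009 0.0003 0.103 ] rot [-0.0006  0.0004 -0.0059]
q [-0.42  0.43 -0.04  1.92  0.02  0.79  0.15] yang 35.56 pos [0.4527 0.1669 0.29  ] t 1.35
[256.1 197.5]
[256.8 320.4]
```

View pics/w1.png

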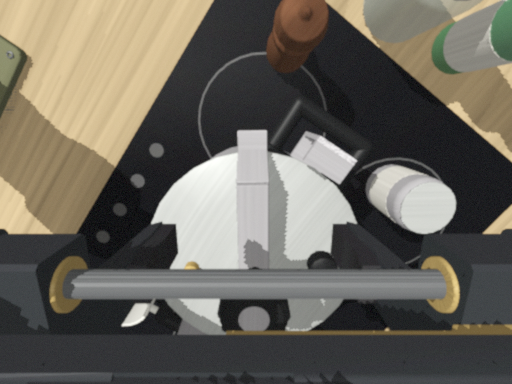

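The wrist view shows the bar under the gripper at columns 238–269. The lug is at (325,155), on the clockwise side, and the knob is at (255,318), as predicted. Next I'll descend and pinch.

{"name": "carry_out", "arguments": {"plan": [{"rot": [0,0,0],"xyz": [0.001,-0.001,0.04],"grip": 0},{"rot": [0,0,0],"xyz": [0.001,-0.001,0.075],"grip": 60},{"rot": [0,0,0],"xyz": [0.001,-0.001,0.102],"grip": 80},{"rot": [0,0,0],"xyz": [0.001,-0.001,0.102],"grip": 120},{"rot": [0,0,0],"xyz": [0.001,-0.001,0.102],"grip": 255},{"rot": [0,0,0],"xyz": [0.001,-0.001,0.102],"grip": 255},{"rot": [0,0,0],"xyz": [0.001,-0.001,0.102],"grip": 255},{"rot": [0,0,0],"xyz": [0.001,-0.001,0.102],"grip": 255}], "squeeze": 20}}

```text
clock: 2.07
tool_pos: [0.4515, 0.1701, 0.1898]
eef_rot: [0.455, 0.891, 0.001, 0.001]
contact_force: [0.8, -0.7, -0.6]
opening: 0.493
finger_force: 0.0
```

Run:
```python
from h import *
s=r.get_state();goal(s['tool_pos'],35.9,s);print(s['opening'],s['finger_force'],s['contact_force'],s['moment'])
R0=R.from_quat(s['eef_rot'])
d=s['tool_pos'][:2]-AX;rad=np.hypot(*d);a0=np.arctan2(d[1],d[0]);print(rad,np.degrees(a0))
for t in(7,14,21,28,32.8):
    a=a0-np.radians(t);p=np.array([*(AX+rad*np.array([np.cos(a),np.sin(a)])),s['tool_pos'][2]]);print(t,R0.inv().apply(p-s['tool_pos']).round(4),np.radians(t).round(3))
```

```text
xyz [0. 0. 0.] rot [ 0.0034  0.0005 -0.0001]
q [-0.43  0.58 -0.04  2.05  0.04  0.51  0.13] yang 35.9 pos [0.4515 0.1701 0.1898] t 2.0667
0.49286932737780964 0.0 [ 0.82510003 -0.73883937 -0.63616593] [-0.02512291  0.09421665 -0.00750508]
0.08753093209669975 125.42182322687692
7 [-0.0007  0.0107  0.    ] 0.122
14 [-0.0028  0.0212  0.0001] 0.244
21 [-0.0061  0.0313  0.0001] 0.367
28 [-0.0106  0.041   0.0001] 0.489
32.8 [-0.0143  0.0473  0.0002] 0.572
```

{"name": "carry_out", "arguments": {"plan": [{"rot": [0,0,0],"xyz": [0,0,0],"grip": 255},{"rot": [0,0,0],"xyz": [0,0,0],"grip": 255},{"rot": [0,0,0],"xyz": [0,0,0],"grip": 255},{"rot": [0,0,0],"xyz": [0,0,0],"grip": 255},{"rot": [0,0,0],"xyz": [0,0,0],"grip": 255},{"rot": [0,0,0],"xyz": [0,0,0],"grip": 255}]}}

```text
clock: 2.57
tool_pos: [0.4504, 0.1692, 0.1889]
eef_rot: [0.455, 0.89, 0.0, 0.0]
contact_force: [-1.4, -0.3, 7.3]
opening: 0.314
finger_force: 20.0
```

{"name": "carry_out", "arguments": {"plan": [{"rot": [0,0,0.061],"xyz": [0,0.0053,0],"grip": 255},{"rot": [0,0,0.122],"xyz": [-0.0007,0.0107,0],"grip": 255},{"rot": [0,0,0.183],"xyz": [-0.0015,0.016,0],"grip": 255},{"rot": [0,0,0.244],"xyz": [-0.0028,0.0212,0],"grip": 255},{"rot": [0,0,0.306],"xyz": [-0.0043,0.0263,0],"grip": 255},{"rot": [0,0,0.367],"xyz": [-0.0061,0.0313,0],"grip": 255},{"rot": [0,0,0.428],"xyz": [-0.0082,0.0362,0],"grip": 255},{"rot": [0,0,0.489],"xyz": [-0.0106,0.041,0],"grip": 255}]}}

```text
clock: 3.23
tool_pos: [0.4897, 0.1848, 0.1889]
eef_rot: [0.658, 0.753, -0.0, -0.0]
contact_force: [-3.0, -0.6, 7.2]
opening: 0.315
finger_force: 20.0
```

Run:
```python
from h import *
s=r.get_state();print(s['opening'],s['finger_force'],s['contact_force'],s['moment'])
R0=R.from_quat(s['eef_rot'])
d=s['tool_pos'][:2]-AX;rad=np.hypot(*d);a0=np.arctan2(d[1],d[0]);print(rad,np.degrees(a0), 'to home',np.degrees(a0)-93.1)
goal(s['tool_pos'],3.1,s)
```

```text
0.3151827778416235 19.998383813363034 [-3.02219295 -0.557434    7.18894344] [-0.19748421  0.58398095 -0.03940576]
0.08688685256661824 98.29390887454137 to home 5.193908874541378
xyz [0. 0. 0.] rot [-0.0008 -0.0002  0.0801]
q [-0.52  0.63  0.11  1.93 -0.12  0.58 -0.2 ] yang 7.69 pos [0.4897 0.1848 0.1889] t 3.2333
```

{"name": "carry_out", "arguments": {"plan": [{"rot": [0,0,0.03],"xyz": [0,0.0026,0],"grip": 255},{"rot": [0,0,0.05],"xyz": [-0.0001,0.0044,0],"grip": 255},{"rot": [0,0,0.07],"xyz": [-0.0002,0.0061,0],"grip": 255},{"rot": [0,0,0.085],"xyz": [-0.0003,0.0074,0],"grip": 255},{"rot": [0,0,0.095],"xyz": [-0.0004,0.0083,0],"grip": 255},{"rot": [0,0,0.095],"xyz": [-0.0004,0.0083,0],"grip": 255}]}}

```text
clock: 3.73
tool_pos: [0.4967, 0.1854, 0.1888]
eef_rot: [0.692, 0.722, -0.001, -0.001]
contact_force: [-4.5, -1.0, 9.7]
opening: 0.313
finger_force: 20.1
```

Run:
```python
from h import *
s=r.get_state();print(s['opening'],s['finger_force'],s['contact_force'],s['moment'])
d=s['tool_pos'][:2]-AX;rad=np.hypot(*d);a0=np.arctan2(d[1],d[0]);print(rad,np.degrees(a0), 'to home',np.degrees(a0)-93.1)
goal(s['tool_pos'],3.1,s)
```

```text
0.31341630982255725 20.089558232994023 [-4.4981426  -1.02538779  9.73760171] [-0.24934309  1.05612484  0.31493174]
0.0868048550061779 93.65821414286067 to home 0.5582141428606775
xyz [0. 0. 0.] rot [-0.003   0.0003 -0.0107]
q [-0.53  0.64  0.13  1.91 -0.14  0.6  -0.25] yang 2.49 pos [0.4967 0.1854 0.1888] t 3.7333
```

{"name": "carry_out", "arguments": {"plan": [{"rot": [0,0,0],"xyz": [0,0.001,0],"grip": 255},{"rot": [0,0,0],"xyz": [0,0.002,0],"grip": 255},{"rot": [0,0,0],"xyz": [0,0.003,0],"grip": 255},{"rot": [0,0,0],"xyz": [0,0.003,0],"grip": 255}]}}

```text
clock: 4.07
tool_pos: [0.4966, 0.1853, 0.1887]
eef_rot: [0.692, 0.722, -0.004, -0.003]
contact_force: [-10.3, -1.4, 14.7]
opening: 0.317
finger_force: 20.0
```

The bar has stopped dead and the force is rising, so it is on the stop. I'll ease off, open and rise.

{"name": "carry_out", "arguments": {"plan": [{"rot": [0,0,0],"xyz": [0,-0.003,0],"grip": 255},{"rot": [0,0,0],"xyz": [0,-0.003,0],"grip": 60},{"rot": [0,0,0],"xyz": [0,-0.003,0],"grip": 60},{"rot": [0,0,0],"xyz": [0,-0.003,0],"grip": 60},{"rot": [0,0,0],"xyz": [0,-0.003,-0.04],"grip": 0},{"rot": [0,0,0],"xyz": [0,-0.003,-0.08],"grip": 0},{"rot": [0,0,0],"xyz": [0,-0.003,-0.115],"grip": 0},{"rot": [0,0,0],"xyz": [0,-0.003,-0.115],"grip": 0}]}}

```text
clock: 4.73
tool_pos: [0.5025, 0.1866, 0.3096]
eef_rot: [0.692, 0.721, 0.006, 0.003]
contact_force: [0.9, 1.1, 0.0]
opening: 0.815
finger_force: 0.0
```

Run:
```python
from h import *
s=r.get_state();goal([*AX,.3],2.5,s);print(s['contact_force'],s['opening'])
a=r.snapshot('wrist')[:,:,::-1];b=r.snapshot('top')[165:255,155:300,::-1]
b=cv2.resize(b,None,fx=4.2,fy=4.2,interpolation=cv2.INTER_CUBIC)[:378]
a=cv2.resize(a,(200,150)) if 0 else a[90:384,100:412]
out=np.zeros((680-80,610,3),np.uint8);out[:300,:312]=0;out[:294,:312]=a
b=cv2.resize(b,(480,298));out[300:598,:480]=b
cv2.imwrite('pics/w2.png',out)
```

```text
xyz [-0.0878 -0.004   0.0091] rot [ 0.0125 -0.0047 -0.0025]
q [-0.56  0.48  0.18  1.76 -0.11  0.89 -0.29] yang 2.36 pos [0.5025 0.1866 0.3096] t 4.7333
[0.8533621  1.09518835 0.04618058] 0.8152708103284592
```

View pics/w2.png

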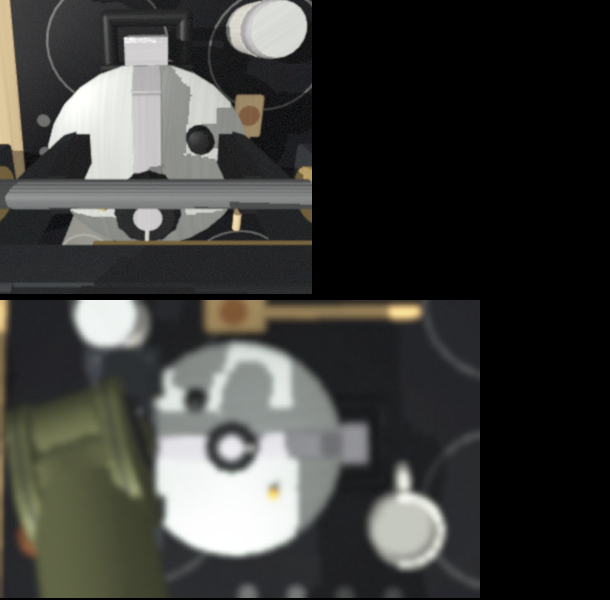

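The wrist view shows the bar's arm (column 148) in line with the lug (146). The top view shows the other tongue under its lug too. Clockwise turns lower q7, so I'll first wind counter-clockwise above the knob.

{"name": "carry_out", "arguments": {"plan": [{"rot": [0,0,-0.12],"xyz": [-0.03,0,0],"grip": 0},{"rot": [0,0,-0.24],"xyz": [-0.06,0,0],"grip": 0},{"rot": [0,0,-0.36],"xyz": [-0.088,-0.003,0],"grip": 0},{"rot": [0,0,-0.48],"xyz": [-0.088,-0.003,0],"grip": 0},{"rot": [0,0,-0.6],"xyz": [-0.088,-0.003,0],"grip": 0},{"rot": [0,0,-0.72],"xyz": [-0.088,-0.003,0],"grip": 0},{"rot": [0,0,-0.84],"xyz": [-0.088,-0.003,0],"grip": 0},{"rot": [0,0,-0.96],"xyz": [-0.088,-0.003,0],"grip": 0}]}}

```text
clock: 5.5
tool_pos: [0.4979, 0.0972, 0.3013]
eef_rot: [0.278, 0.961, -0.001, -0.002]
contact_force: [-0.0, 0.7, 0.9]
opening: 0.997
finger_force: 0.0
```

{"name": "carry_out", "arguments": {"plan": [{"rot": [0,0,-0.12],"xyz": [0,0,0],"grip": 0},{"rot": [0,0,-0.24],"xyz": [0,0,0],"grip": 0},{"rot": [0,0,-0.36],"xyz": [0,0,0],"grip": 0},{"rot": [0,0,-0.48],"xyz": [0,0,0],"grip": 0},{"rot": [0,0,-0.6],"xyz": [0,0,0],"grip": 0},{"rot": [0,0,-0.72],"xyz": [0,0,0],"grip": 0},{"rot": [0,0,-0.84],"xyz": [0,0,0],"grip": 0},{"rot": [0,0,-0.96],"xyz": [0,0,0],"grip": 0}]}}

```text
clock: 6.17
tool_pos: [0.4979, 0.0973, 0.3013]
eef_rot: [-0.197, 0.98, 0.0, -0.002]
contact_force: [-0.1, -0.1, 0.4]
opening: 1.0
finger_force: 0.0
```

Run:
```python
from h import *
s=r.get_state();goal([*AX,.3],2.5,s)
```

```text
xyz [-0.0046 -0.0002  0.0013] rot [-0.0026 -0.0038  1.9246]
q [-0.04  0.47 -0.37  1.82  0.21  0.89  1.46] yang 112.77 pos [0.4979 0.0973 0.3013] t 6.1667
```

{"name": "carry_out", "arguments": {"plan": [{"rot": [0,0,-0.12],"xyz": [-0.004,0,0],"grip": 0},{"rot": [0,0,-0.24],"xyz": [-0.004,0,0],"grip": 0},{"rot": [0,0,-0.36],"xyz": [-0.004,0,0],"grip": 0},{"rot": [0,0,-0.48],"xyz": [-0.004,0,0],"grip": 0},{"rot": [0,0,-0.6],"xyz": [-0.004,0,0],"grip": 0},{"rot": [0,0,-0.72],"xyz": [-0.004,0,0],"grip": 0},{"rot": [0,0,-0.84],"xyz": [-0.004,0,0],"grip": 0},{"rot": [0,0,-0.9],"xyz": [-0.004,0,0],"grip": 0}]}}

```text
clock: 6.83
tool_pos: [0.5016, 0.0987, 0.3012]
eef_rot: [-0.604, 0.797, 0.001, -0.001]
contact_force: [-1.1, -1.2, 0.7]
opening: 1.002
finger_force: 0.0
```

Run:
```python
from h import *
s=r.get_state();goal([*AX,.225],163,s)
c=cam('wrist',s);im=r.snapshot('wrist')[:,:,::-1].copy()
print([proj(c,[*AX,z]).round(1) for z in(.257,.249)])
cv2.imwrite('pics/w3.png',im)
```

```text
xyz [-0.0003 -0.0008  0.0762] rot [ 0.004  -0.0008  0.023 ]
q [ 0.11  0.51 -0.62  1.8   0.36  0.94  2.2 ] yang 164.32 pos [0.5016 0.0987 0.3012] t 6.8333
[array([250.9, 213.6]), array([251. , 209.9])]
```

View pics/w3.png

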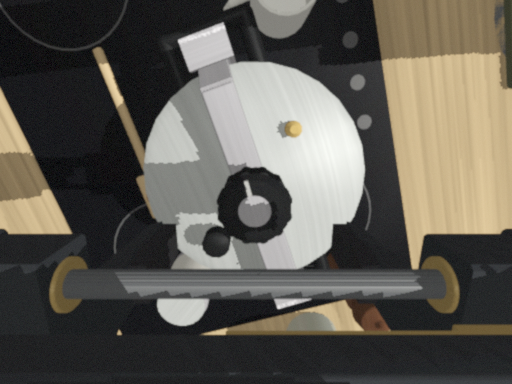

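The wrist view shows the knob at (255,208) with its pointer toward (249,185), about 4 px right of the prediction. I'll shift +2 mm in tool y, then descend and grip.

{"name": "carry_out", "arguments": {"plan": [{"rot": [0,0,0],"xyz": [0,0.002,0.03],"grip": 0},{"rot": [0,0,0],"xyz": [0,0.002,0.06],"grip": 0},{"rot": [0,0,0],"xyz": [0,0.002,0.077],"grip": 40},{"rot": [0,0,0],"xyz": [0,0.002,0.077],"grip": 60},{"rot": [0,0,0],"xyz": [0,0.002,0.077],"grip": 255},{"rot": [0,0,0],"xyz": [0,0.002,0.077],"grip": 255},{"rot": [0,0,0],"xyz": [0,0.002,0.077],"grip": 255},{"rot": [0,0,0],"xyz": [0,0.002,0.077],"grip": 255}], "squeeze": 25}}

```text
clock: 7.55
tool_pos: [0.5017, 0.0999, 0.2273]
eef_rot: [-0.602, 0.799, -0.0, 0.001]
contact_force: [0.7, 1.0, 0.1]
opening: 0.616
finger_force: 25.0
```

{"name": "carry_out", "arguments": {"plan": [{"rot": [0,0,0],"xyz": [0,0,0],"grip": 255},{"rot": [0,0,0],"xyz": [0,0,0],"grip": 255}]}}

```text
clock: 7.72
tool_pos: [0.5017, 0.0999, 0.2272]
eef_rot: [-0.602, 0.799, -0.0, 0.001]
contact_force: [1.3, 0.4, 4.4]
opening: 0.621
finger_force: 25.0
```

Run:
```python
from h import *
s=r.get_state();goal([*AX,.225],163,s);print(s['contact_force'],s['moment'],s['opening'])
```

```text
xyz [ 0.001  -0.0008  0.0022] rot [-0.0022  0.0016  0.0168]
q [ 0.06  0.6  -0.56  1.91  0.46  0.76  2.11] yang 163.97 pos [0.5017 0.0999 0.2272] t 7.7167
[1.2684269  0.36927282 4.37652059] [ 0.08407364 -0.05923423  0.04600559] 0.6208216753710802
```

{"name": "carry_out", "arguments": {"plan": [{"rot": [0,0,0.12],"xyz": [0,0,0.0001],"grip": 255},{"rot": [0,0,0.24],"xyz": [0,0,0.0002],"grip": 255},{"rot": [0,0,0.36],"xyz": [0,0,0.0003],"grip": 255},{"rot": [0,0,0.48],"xyz": [0,0,0.0004],"grip": 255},{"rot": [0,0,0.6],"xyz": [0,0,0.0005],"grip": 255},{"rot": [0,0,0.72],"xyz": [0,0,0.0006],"grip": 255},{"rot": [0,0,0.84],"xyz": [0,0,0.0007],"grip": 255},{"rot": [0,0,0.96],"xyz": [0,0,0.0008],"grip": 255}]}}

```text
clock: 8.38
tool_pos: [0.5027, 0.099, 0.2265]
eef_rot: [-0.162, 0.987, -0.0, 0.002]
contact_force: [3.4, -2.1, 2.7]
opening: 0.621
finger_force: 25.0
```

Run:
```python
from h import *
s=r.get_state();goal([*AX,.225],163,s);print(s['contact_force'],s['moment'],s['opening'])
```

```text
xyz [ 0.0005 -0.      0.0015] rot [-0.0033  0.0031 -0.9493]
q [-0.11  0.57 -0.28  1.92  0.23  0.69  1.37] yang 108.61 pos [0.5027 0.099  0.2265] t 8.3833
[ 3.38349778 -2.12827056  2.65532853] [-0.41588449 -0.54630723  0.05744766] 0.6210851926454817
```

{"name": "carry_out", "arguments": {"plan": [{"rot": [0,0,0.12],"xyz": [0,0,0.0001],"grip": 255},{"rot": [0,0,0.24],"xyz": [0,0,0.0002],"grip": 255},{"rot": [0,0,0.36],"xyz": [0,0,0.0003],"grip": 255},{"rot": [0,0,0.48],"xyz": [0,0,0.0004],"grip": 255},{"rot": [0,0,0.6],"xyz": [0,0,0.0005],"grip": 255},{"rot": [0,0,0.72],"xyz": [0,0,0.0006],"grip": 255},{"rot": [0,0,0.84],"xyz": [0,0,0.0007],"grip": 255},{"rot": [0,0,0.96],"xyz": [0,0,0.0008],"grip": 255}]}}

```text
clock: 9.05
tool_pos: [0.5025, 0.0977, 0.2257]
eef_rot: [0.313, 0.95, -0.0, 0.002]
contact_force: [2.6, -3.6, 2.9]
opening: 0.621
finger_force: 25.0
```

{"name": "carry_out", "arguments": {"plan": [{"rot": [0,0,0.12],"xyz": [0,0,0.0001],"grip": 255},{"rot": [0,0,0.24],"xyz": [0,0,0.0002],"grip": 255},{"rot": [0,0,0.36],"xyz": [0,0,0.0003],"grip": 255},{"rot": [0,0,0.48],"xyz": [0,0,0.0004],"grip": 255},{"rot": [0,0,0.6],"xyz": [0,0,0.0005],"grip": 255},{"rot": [0,0,0.72],"xyz": [0,0,0.0006],"grip": 255},{"rot": [0,0,0.84],"xyz": [0,0,0.0007],"grip": 255},{"rot": [0,0,0.96],"xyz": [0,0,0.0008],"grip": 255}]}}

```text
clock: 9.72
tool_pos: [0.5013, 0.0971, 0.2249]
eef_rot: [0.716, 0.698, -0.0, 0.001]
contact_force: [0.9, -6.2, 6.5]
opening: 0.617
finger_force: 25.0
```

Run:
```python
from h import *
s=r.get_state();goal([*AX,.225],163,s);print(s['contact_force'],s['moment'],s['opening'])
```

```text
xyz [ 0.0017  0.0009 -0.0001] rot [-2.7000e-03  2.8000e-03 -2.8706e+00]
q [-0.47  0.58  0.31  1.94 -0.27  0.66 -0.03] yang -1.47 pos [0.5013 0.0971 0.2249] t 9.7167
[ 0.94413459 -6.20457718  6.53534658] [-1.27240815  0.30492812  0.1256251 ] 0.6169653016247427
```

{"name": "carry_out", "arguments": {"plan": [{"rot": [0,0,0.12],"xyz": [0,0,0.0001],"grip": 255},{"rot": [0,0,0.24],"xyz": [0,0,0.0002],"grip": 255},{"rot": [0,0,0.36],"xyz": [0,0,0.0003],"grip": 255},{"rot": [0,0,0.48],"xyz": [0,0,0.0004],"grip": 255},{"rot": [0,0,0.6],"xyz": [0,0,0.0005],"grip": 255},{"rot": [0,0,0.72],"xyz": [0,0,0.0006],"grip": 255},{"rot": [0,0,0.84],"xyz": [0,0,0.0007],"grip": 255},{"rot": [0,0,0.96],"xyz": [0,0,0.0008],"grip": 255}]}}

```text
clock: 10.38
tool_pos: [0.5001, 0.0977, 0.2241]
eef_rot: [0.957, 0.289, -0.0, 0.0]
contact_force: [-3.7, -4.8, 9.4]
opening: 0.616
finger_force: 25.0
```

{"name": "carry_out", "arguments": {"plan": [{"rot": [0,0,0.12],"xyz": [0,0,0.0001],"grip": 255},{"rot": [0,0,0.24],"xyz": [0,0,0.0002],"grip": 255},{"rot": [0,0,0.36],"xyz": [0,0,0.0003],"grip": 255},{"rot": [0,0,0.48],"xyz": [0,0,0.0004],"grip": 255},{"rot": [0,0,0.6],"xyz": [0,0,0.0005],"grip": 255},{"rot": [0,0,0.72],"xyz": [0,0,0.0006],"grip": 255},{"rot": [0,0,0.84],"xyz": [0,0,0.0007],"grip": 255},{"rot": [0,0,0.96],"xyz": [0,0,0.0008],"grip": 255}]}}

```text
clock: 11.05
tool_pos: [0.4999, 0.099, 0.2233]
eef_rot: [0.983, -0.186, -0.001, -0.0]
contact_force: [-4.3, -2.1, 10.4]
opening: 0.617
finger_force: 25.0
```

Run:
```python
from h import *
s=r.get_state();goal([*AX,.225],163,s);print(s['contact_force'],s['moment'],s['opening'])
```

```text
xyz [ 0.0022 -0.0006 -0.0017] rot [4.0000e-04 1.5000e-03 1.4941e+00]
q [-0.78  0.73  0.88  1.96 -0.77  0.83 -1.41] yang -111.4 pos [0.4999 0.099  0.2233] t 11.05
[-4.32816775 -2.08044106 10.44298813] [-0.33450811  0.97231203  0.12163111] 0.6167530544128801
```

{"name": "carry_out", "arguments": {"plan": [{"rot": [0,0,0.12],"xyz": [0,0,0.0001],"grip": 255},{"rot": [0,0,0.24],"xyz": [0,0,0.0002],"grip": 255},{"rot": [0,0,0.36],"xyz": [0,0,0.0003],"grip": 255},{"rot": [0,0,0.48],"xyz": [0,0,0.0004],"grip": 255},{"rot": [0,0,0.6],"xyz": [0,0,0.0005],"grip": 255},{"rot": [0,0,0.72],"xyz": [0,0,0.0006],"grip": 255},{"rot": [0,0,0.84],"xyz": [0,0,0.0007],"grip": 255},{"rot": [0,0,0.96],"xyz": [0,0,0.0008],"grip": 255}]}}

```text
clock: 11.72
tool_pos: [0.5009, 0.0999, 0.2225]
eef_rot: [0.786, -0.618, -0.0, -0.001]
contact_force: [-2.1, 0.3, 9.6]
opening: 0.617
finger_force: 25.0
```

{"name": "carry_out", "arguments": {"plan": [{"rot": [0,0,0],"xyz": [0,0,0],"grip": 0},{"rot": [0,0,0],"xyz": [0,0,0],"grip": 0},{"rot": [0,0,0],"xyz": [0,0,0],"grip": 0},{"rot": [0,0,0],"xyz": [0,0,0],"grip": 0},{"rot": [0,0,0],"xyz": [0,0,0],"grip": 0}]}}

```text
clock: 12.13
tool_pos: [0.5006, 0.0997, 0.2213]
eef_rot: [0.788, -0.616, -0.0, -0.0]
contact_force: [-0.8, -0.1, -0.9]
opening: 0.97
finger_force: 0.0
```

```bash
sed -i 's/^AX=.*/AX=np.array([.5013,.0985])/' h.py
python3 - <<'E'
from h import *
s=r.get_state();goal([*AX,.222],163,s);print(s['contact_force'],s['moment'],s['opening'])
E
```

```text
xyz [ 0.0013 -0.0003 -0.0007] rot [4.000e-04 5.000e-04 5.412e-01]
q [-0.87  0.85  1.12  1.96 -0.94  0.98 -2.18] yang -165.99 pos [0.5006 0.0997 0.2213] t 12.1333
[-0.77925462 -0.134355   -0.88873954] [0.06084452 0.08901892 0.00893243] 0.9703618093175033
```

The first stroke turned the knob 5.76 rad. I'll rewind with the gripper open.

{"name": "carry_out", "arguments": {"plan": [{"rot": [0,0,-0.12],"xyz": [0.001,0,0],"grip": 0},{"rot": [0,0,-0.24],"xyz": [0.001,0,0],"grip": 0},{"rot": [0,0,-0.36],"xyz": [0.001,0,0],"grip": 0},{"rot": [0,0,-0.48],"xyz": [0.001,0,0],"grip": 0},{"rot": [0,0,-0.6],"xyz": [0.001,0,0],"grip": 0},{"rot": [0,0,-0.72],"xyz": [0.001,0,0],"grip": 0},{"rot": [0,0,-0.84],"xyz": [0.001,0,0],"grip": 0},{"rot": [0,0,-0.96],"xyz": [0.001,0,0],"grip": 0}]}}

```text
clock: 12.8
tool_pos: [0.501, 0.0986, 0.2215]
eef_rot: [0.984, -0.179, 0.0, -0.0]
contact_force: [-1.3, -0.0, -0.8]
opening: 1.001
finger_force: 0.0
```

{"name": "carry_out", "arguments": {"plan": [{"rot": [0,0,-0.12],"xyz": [0,0,0],"grip": 0},{"rot": [0,0,-0.24],"xyz": [0,0,0],"grip": 0},{"rot": [0,0,-0.36],"xyz": [0,0,0],"grip": 0},{"rot": [0,0,-0.48],"xyz": [0,0,0],"grip": 0},{"rot": [0,0,-0.6],"xyz": [0,0,0],"grip": 0},{"rot": [0,0,-0.72],"xyz": [0,0,0],"grip": 0},{"rot": [0,0,-0.84],"xyz": [0,0,0],"grip": 0},{"rot": [0,0,-0.96],"xyz": [0,0,0],"grip": 0}]}}

```text
clock: 13.47
tool_pos: [0.501, 0.0985, 0.2215]
eef_rot: [0.955, 0.295, 0.0, -0.0]
contact_force: [0.1, 0.8, -0.5]
opening: 0.997
finger_force: 0.0
```

{"name": "carry_out", "arguments": {"plan": [{"rot": [0,0,-0.12],"xyz": [0,0,0],"grip": 0},{"rot": [0,0,-0.24],"xyz": [0,0,0],"grip": 0},{"rot": [0,0,-0.36],"xyz": [0,0,0],"grip": 0},{"rot": [0,0,-0.48],"xyz": [0,0,0],"grip": 0},{"rot": [0,0,-0.6],"xyz": [0,0,0],"grip": 0},{"rot": [0,0,-0.72],"xyz": [0,0,0],"grip": 0},{"rot": [0,0,-0.84],"xyz": [0,0,0],"grip": 0},{"rot": [0,0,-0.96],"xyz": [0,0,0],"grip": 0}]}}

```text
clock: 14.13
tool_pos: [0.501, 0.0984, 0.2215]
eef_rot: [0.711, 0.703, 0.0, 0.0]
contact_force: [-0.2, 0.7, 0.2]
opening: 1.002
finger_force: 0.0
```

Run:
```python
from h import *
s=r.get_state();goal([*AX,.222],163,s);print(s['contact_force'],s['moment'],s['opening'])
```

```text
xyz [ 0.0001  0.0003 -0.0005] rot [ 2.0000e-04  3.0000e-04 -2.8567e+00]
q [-0.46  0.58  0.28  1.94 -0.25  0.65 -0.04] yang -0.67 pos [0.501  0.0984 0.2215] t 14.1333
[-0.18848194  0.66547452  0.15248166] [-0.03538687  0.11275772  0.0025118 ] 1.0024812701916193
```

{"name": "carry_out", "arguments": {"plan": [{"rot": [0,0,-0.12],"xyz": [0,0,0],"grip": 0},{"rot": [0,0,-0.24],"xyz": [0,0,0],"grip": 0},{"rot": [0,0,-0.36],"xyz": [0,0,0],"grip": 0},{"rot": [0,0,-0.48],"xyz": [0,0,0],"grip": 0},{"rot": [0,0,-0.6],"xyz": [0,0,0],"grip": 0},{"rot": [0,0,-0.72],"xyz": [0,0,0],"grip": 0},{"rot": [0,0,-0.84],"xyz": [0,0,0],"grip": 0},{"rot": [0,0,-0.96],"xyz": [0,0,0],"grip": 0}]}}

```text
clock: 14.8
tool_pos: [0.501, 0.0983, 0.2215]
eef_rot: [0.306, 0.952, -0.0, 0.0]
contact_force: [-0.4, -0.2, 0.4]
opening: 1.003
finger_force: 0.0
```

{"name": "carry_out", "arguments": {"plan": [{"rot": [0,0,-0.12],"xyz": [0,0,0],"grip": 0},{"rot": [0,0,-0.24],"xyz": [0,0,0],"grip": 0},{"rot": [0,0,-0.36],"xyz": [0,0,0],"grip": 0},{"rot": [0,0,-0.48],"xyz": [0,0,0],"grip": 0},{"rot": [0,0,-0.6],"xyz": [0,0,0],"grip": 0},{"rot": [0,0,-0.72],"xyz": [0,0,0],"grip": 0},{"rot": [0,0,-0.84],"xyz": [0,0,0],"grip": 0},{"rot": [0,0,-0.96],"xyz": [0,0,0],"grip": 0}]}}

```text
clock: 15.47
tool_pos: [0.501, 0.0982, 0.2215]
eef_rot: [-0.168, 0.986, -0.0, 0.0]
contact_force: [-0.4, -0.3, -1.2]
opening: 0.998
finger_force: 0.0
```

{"name": "carry_out", "arguments": {"plan": [{"rot": [0,0,-0.12],"xyz": [0,0,0],"grip": 0},{"rot": [0,0,-0.24],"xyz": [0,0,0],"grip": 0},{"rot": [0,0,-0.36],"xyz": [0,0,0],"grip": 0},{"rot": [0,0,-0.48],"xyz": [0,0,0],"grip": 0},{"rot": [0,0,-0.6],"xyz": [0,0,0],"grip": 0},{"rot": [0,0,-0.72],"xyz": [0,0,0],"grip": 0},{"rot": [0,0,-0.84],"xyz": [0,0,0],"grip": 0},{"rot": [0,0,-0.96],"xyz": [0,0,0],"grip": 0}]}}

```text
clock: 16.13
tool_pos: [0.501, 0.0981, 0.2214]
eef_rot: [-0.604, 0.797, -0.0, -0.0]
contact_force: [-0.6, -0.1, -0.8]
opening: 1.003
finger_force: 0.0
```

{"name": "carry_out", "arguments": {"plan": [{"rot": [0,0,0],"xyz": [0,0,0],"grip": 255},{"rot": [0,0,0],"xyz": [0,0,0],"grip": 255},{"rot": [0,0,0],"xyz": [0,0,0],"grip": 255},{"rot": [0,0,0],"xyz": [0,0,0],"grip": 255},{"rot": [0,0,0],"xyz": [0,0,0],"grip": 255},{"rot": [0,0,0],"xyz": [0,0,0],"grip": 255}], "squeeze": 25}}

```text
clock: 16.63
tool_pos: [0.5012, 0.0985, 0.2215]
eef_rot: [-0.601, 0.799, -0.0, 0.0]
contact_force: [1.0, -0.8, 0.4]
opening: 0.617
finger_force: 25.0
```

Run:
```python
from h import *
s=r.get_state();goal([*AX,.222],163,s);print(s['contact_force'],s['moment'],s['opening'])
```

```text
xyz [ 0.     -0.0001 -0.0005] rot [-0.0006  0.      0.0163]
q [ 0.08  0.62 -0.59  1.91  0.48  0.76  2.08] yang 163.93 pos [0.5012 0.0985 0.2215] t 16.6333
[ 1.04317325 -0.82725787  0.37900902] [ 0.01498238 -0.07864289 -0.00691163] 0.6171654017525169
```

Regripped. The earliest the stop can come is after 3.24 rad, so I'll make three calls of 0.96 first.

{"name": "carry_out", "arguments": {"plan": [{"rot": [0,0,0.12],"xyz": [0,0,0.0001],"grip": 255},{"rot": [0,0,0.24],"xyz": [0,0,0.0002],"grip": 255},{"rot": [0,0,0.36],"xyz": [0,0,0.0003],"grip": 255},{"rot": [0,0,0.48],"xyz": [0,0,0.0004],"grip": 255},{"rot": [0,0,0.6],"xyz": [0,0,0.0005],"grip": 255},{"rot": [0,0,0.72],"xyz": [0,0,0.0006],"grip": 255},{"rot": [0,0,0.84],"xyz": [0,0,0.0007],"grip": 255},{"rot": [0,0,0.96],"xyz": [0,0,0.0008],"grip": 255}]}}

```text
clock: 17.3
tool_pos: [0.5013, 0.0985, 0.2207]
eef_rot: [-0.162, 0.987, -0.0, 0.0]
contact_force: [1.3, -0.9, -0.5]
opening: 0.616
finger_force: 25.0
```

{"name": "carry_out", "arguments": {"plan": [{"rot": [0,0,0.12],"xyz": [0,0,0.0001],"grip": 255},{"rot": [0,0,0.24],"xyz": [0,0,0.0002],"grip": 255},{"rot": [0,0,0.36],"xyz": [0,0,0.0003],"grip": 255},{"rot": [0,0,0.48],"xyz": [0,0,0.0004],"grip": 255},{"rot": [0,0,0.6],"xyz": [0,0,0.0005],"grip": 255},{"rot": [0,0,0.72],"xyz": [0,0,0.0006],"grip": 255},{"rot": [0,0,0.84],"xyz": [0,0,0.0007],"grip": 255},{"rot": [0,0,0.96],"xyz": [0,0,0.0008],"grip": 255}]}}

```text
clock: 17.97
tool_pos: [0.5013, 0.0985, 0.22]
eef_rot: [0.312, 0.95, 0.0, 0.0]
contact_force: [0.4, -1.0, -0.2]
opening: 0.615
finger_force: 25.0
```

{"name": "carry_out", "arguments": {"plan": [{"rot": [0,0,0.12],"xyz": [0,0,0.0001],"grip": 255},{"rot": [0,0,0.24],"xyz": [0,0,0.0002],"grip": 255},{"rot": [0,0,0.36],"xyz": [0,0,0.0003],"grip": 255},{"rot": [0,0,0.48],"xyz": [0,0,0.0004],"grip": 255},{"rot": [0,0,0.6],"xyz": [0,0,0.0005],"grip": 255},{"rot": [0,0,0.72],"xyz": [0,0,0.0006],"grip": 255},{"rot": [0,0,0.84],"xyz": [0,0,0.0007],"grip": 255},{"rot": [0,0,0.96],"xyz": [0,0,0.0008],"grip": 255}]}}

```text
clock: 18.63
tool_pos: [0.5013, 0.0984, 0.2192]
eef_rot: [0.716, 0.699, 0.0, 0.0]
contact_force: [0.4, -0.7, -0.6]
opening: 0.617
finger_force: 25.0
```

Run:
```python
from h import *
s=r.get_state();goal([*AX,.222],163,s);print(s['contact_force'],s['moment'],s['opening'])
```

```text
xyz [ 0.0001 -0.     -0.0028] rot [-2.0000e-04  1.5000e-03 -2.8688e+00]
q [-0.46  0.59  0.28  1.94 -0.25  0.64 -0.05] yang -1.37 pos [0.5013 0.0984 0.2192] t 18.6333
[ 0.36475219 -0.68807256 -0.57000642] [-0.33612007  0.02809331  0.09423803] 0.6166030298489836
```

{"name": "carry_out", "arguments": {"plan": [{"rot": [0,0,0.08],"xyz": [0,0,0.0001],"grip": 255},{"rot": [0,0,0.16],"xyz": [0,0,0.0001],"grip": 255},{"rot": [0,0,0.24],"xyz": [0,0,0.0002],"grip": 255},{"rot": [0,0,0.32],"xyz": [0,0,0.0003],"grip": 255},{"rot": [0,0,0.4],"xyz": [0,0,0.0003],"grip": 255},{"rot": [0,0,0.48],"xyz": [0,0,0.0004],"grip": 255}]}}

```text
clock: 19.13
tool_pos: [0.5013, 0.0984, 0.2188]
eef_rot: [0.861, 0.509, 0.0, 0.0]
contact_force: [0.1, -1.1, 1.1]
opening: 0.619
finger_force: 25.0
```

```bash
cat > m.py <<'E'
from h import *
s=r.get_state();goal([*AX,.22],163,s);print(s['contact_force'],s['moment'],s['opening'])
E
python3 m.py
```

```text
xyz [ 0.0001  0.     -0.0012] rot [-1.0000e-04 -1.4000e-03  2.9364e+00]
q [-0.54  0.61  0.42  1.95 -0.39  0.66 -0.38] yang -28.76 pos [0.5013 0.0984 0.2188] t 19.1333
[ 0.13073183 -1.12450864  1.0645004 ] [-0.41484384  0.04338813  0.09128687] 0.6191778600701946
```

{"name": "carry_out", "arguments": {"plan": [{"rot": [0,0,0.08],"xyz": [0,0,0.0001],"grip": 255},{"rot": [0,0,0.16],"xyz": [0,0,0.0001],"grip": 255},{"rot": [0,0,0.24],"xyz": [0,0,0.0002],"grip": 255},{"rot": [0,0,0.32],"xyz": [0,0,0.0003],"grip": 255},{"rot": [0,0,0.4],"xyz": [0,0,0.0003],"grip": 255},{"rot": [0,0,0.48],"xyz": [0,0,0.0004],"grip": 255}]}}

```text
clock: 19.63
tool_pos: [0.5026, 0.0993, 0.2188]
eef_rot: [0.956, 0.292, 0.002, 0.001]
contact_force: [0.9, -0.7, 1.7]
opening: 0.615
finger_force: 25.0
```

```bash
python3 m.py
```

```text
xyz [-0.0015 -0.     -0.0012] rot [-0.0027 -0.0036  2.4608]
q [-0.63  0.64  0.56  1.95 -0.52  0.7  -0.72] yang -56.01 pos [0.5026 0.0993 0.2188] t 19.6333
[ 0.94276885 -0.72069928  1.69423026] [-0.20556987 -0.18833222  0.8930446 ] 0.6148119346070213
```

The moment jumped to 0.9 N m, so the knob is at its stop. I'll confirm with a firmer squeeze and a bit more turn.

{"name": "carry_out", "arguments": {"plan": [{"rot": [0,0,0],"xyz": [0,0,0],"grip": 255},{"rot": [0,0,0],"xyz": [0,0,0],"grip": 255},{"rot": [0,0,0.05],"xyz": [0,0,0],"grip": 255},{"rot": [0,0,0.1],"xyz": [0,0,0],"grip": 255},{"rot": [0,0,0.1],"xyz": [0,0,0],"grip": 255}], "squeeze": 40}}

```text
clock: 20.05
tool_pos: [0.5016, 0.0986, 0.2188]
eef_rot: [0.969, 0.245, 0.001, 0.0]
contact_force: [1.9, -0.6, 5.3]
opening: 0.617
finger_force: 40.0
```

```bash
python3 m.py
```

```text
xyz [-0.0003 -0.0001 -0.0012] rot [-9.0000e-04 -1.6000e-03  2.3632e+00]
q [-0.64  0.64  0.59  1.95 -0.54  0.71 -0.79] yang -61.6 pos [0.5016 0.0986 0.2188] t 20.05
[ 1.8503801  -0.56012465  5.28296616] [-0.26675846 -0.12689502  1.03166765] 0.6170076703220093
```

{"name": "carry_out", "arguments": {"plan": [{"rot": [0,0,0],"xyz": [0,0,0],"grip": 255},{"rot": [0,0,0.05],"xyz": [0,0,0],"grip": 255},{"rot": [0,0,0.1],"xyz": [0,0,0],"grip": 255},{"rot": [0,0,0.15],"xyz": [0,0,0],"grip": 255},{"rot": [0,0,0.2],"xyz": [0,0,0],"grip": 255},{"rot": [0,0,0.2],"xyz": [0,0,0],"grip": 255}], "squeeze": 50}}

```text
clock: 20.55
tool_pos: [0.5015, 0.0985, 0.2188]
eef_rot: [0.989, 0.148, 0.0, 0.0]
contact_force: [0.6, -0.6, 6.0]
opening: 0.61
finger_force: 50.0
```

```bash
python3 m.py
```

```text
xyz [-0.0001 -0.0001 -0.0012] rot [-5.0000e-04 -1.4000e-03  2.1638e+00]
q [-0.67  0.66  0.66  1.95 -0.6   0.73 -0.93] yang -73.02 pos [0.5015 0.0985 0.2188] t 20.55
[ 0.63045548 -0.64728302  6.02109319] [-0.2044074   0.01888082  1.23429198] 0.6103995842403199
```

The moment scales with squeeze, so the pads are slipping on a knob that is stopped dead. I'll release, rise and check.

{"name": "carry_out", "arguments": {"plan": [{"rot": [0,0,0],"xyz": [0,0,0],"grip": 0},{"rot": [0,0,0],"xyz": [0,0,0],"grip": 0},{"rot": [0,0,0],"xyz": [0,0,0],"grip": 0},{"rot": [0,0,0],"xyz": [0,0,0],"grip": 0},{"rot": [0,0,0],"xyz": [0,0,-0.03],"grip": 0},{"rot": [0,0,0],"xyz": [0,0,-0.06],"grip": 0},{"rot": [0,0,0],"xyz": [0,0,-0.082],"grip": 0},{"rot": [0,0,0],"xyz": [0,0,-0.082],"grip": 0}]}}

```text
clock: 21.22
tool_pos: [0.5032, 0.0981, 0.3038]
eef_rot: [0.989, 0.146, 0.004, -0.0]
contact_force: [0.8, 0.2, 0.9]
opening: 0.996
finger_force: 0.0
```

{"name": "carry_out", "arguments": {"plan": [{"rot": [0,0,0],"xyz": [0,0,0],"grip": 0},{"rot": [0,0,0],"xyz": [0,0,0],"grip": 0}]}}

```text
clock: 21.38
tool_pos: [0.5001, 0.0989, 0.2993]
eef_rot: [0.989, 0.146, -0.001, -0.0]
contact_force: [-0.2, 1.0, 0.1]
opening: 1.004
finger_force: 0.0
```

Run:
```python
from h import *
s=r.get_state();goal([*AX,.22],163,s);print(s['contact_force'],s['opening'])
c=cam('wrist',s);im=r.snapshot('wrist')[:,:,::-1].copy();cv2.imwrite('pics/w4.png',im)
for z in(.252,.248):
  print(z,proj(c,[*AX,z]))
```

```text
xyz [0.0012 0.0008 0.0793] rot [1.5000e-03 2.0000e-03 2.1606e+00]
q [-0.75  0.56  0.77  1.85 -0.48  0.92 -1.04] yang -73.21 pos [0.5001 0.0989 0.2993] t 21.3833
[-0.17085485  0.99375083  0.10334471] 1.0039634621760716
0.252 [255.27504129 207.23390303]
0.248 [255.26050008 205.48831517]
```

View pics/w4.png

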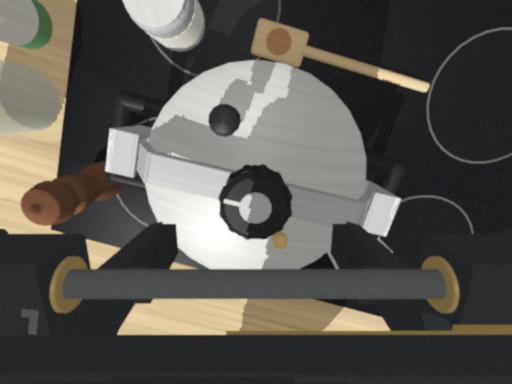

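The wrist view shows the bar running straight between both lugs, (122,152) and (380,208), with the tongues under them. The knob pointer has gone from arm b to arm a. That is 1.5 turns, about 9.42 rad, against 9.9 rad of tool rotation, so the knob is at its stop. The robot is clear, so I'll hand in.

```bash
python3 -c "
from plant import r
print(r.finish_job())"
```

```text
the job is handed in; nothing more can be done
None
```

The clamp bar is home against its stops under both lugs, the knob was then screwed down to its dead stop, and the job was handed in at about 21 s with the gripper open and clear.

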